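# Take the pressed cocoa cake out of the clamshell press

## Robot

A 7-joint arm with a two-finger parallel gripper is mounted at the origin on the work surface. World frame = base frame: x ahead of the robot, y to its left, z up, the work surface at z = 0. Lengths are in m, angles in rad, forces in N, time in s.
With the tool pointing down it reaches from about 0.425 to 0.875 m from the base axis. Payload 8.4 kg.
Tool frame: the origin (TCP) lies midway between the tips of the shut fingers; the grasp point (between the pads) lies 19 mm behind it; z points along the fingers, y is the line along which they close (so a half turn about z gives the same grasp; the last joint's range is limited). The gripper opens to 85 mm and grips with 20 to 120 N. Pads are 22 mm wide; open, the fingers measure 114 mm over their backs; the gripper's body (76 mm by 85 mm) begins 54 mm behind the grasp point. The pads swing forward as they close: fully open they stand 13 mm farther back than shut.
Start: joints at [-1.259, 0.333, 0.04, 1.465, -0.013, 1.343, -0.059], TCP at [0.26, 0.596, 0.231] pointing down, gripper open.
Joint ranges: [-2.58, 2.58], [-0.38, 2.09], [-1.3, 1.39], [0.25, 2.4], [-1.5, 4.64], [0.08, 2.09], [-2.65, 2.65]. Speed limits (rad/s): [2.22, 2.22, 2.79, 2.79, 3.14, 3.14, 3.14].

## Interface

Orientations are given as a unit quaternion [w, x, y, z].
In Python, from plant import arm, open_jaws, grab, kin, viewer, job gives the robot as it stands. The module is installed in compiled form; this text tells all that it offers. Calls block until the motion is done:
- arm.reach(position, orientation): joint-space move of the TCP to a pose.
- arm.servo_line(position, rot=None, feed=0.15, contact_N=None): straight line of the TCP; rot=None keeps the orientation; feed is the mean speed in m/s. With contact_N (N) it stops when the force on the tool has changed by that much, and returns True; else False.
- arm.move_joints(angles): joint-space move.
- open_jaws() and grab(grasp_force=None): open the fingers fully, or close them until they stop; grasp_force is the grip in N (None keeps the last).
- arm.hold(seconds).
- kin.ik(position, orientation): joint angles nearest the present ones, or None.
- arm.get_obs(): the state.
- viewer.grab_frame(name): name is "scene" or "top"; returns the picture (384x512x3 uint8, red, green, blue); there is no depth.
- viewer.get_calibration(name): a dict with "fovy" (degrees; the focal length in pixels is half the picture's height over the tangent of half this angle, whatever the lens; pixels are square), "cx", "cy" (the principal point, pixels), "distortion" ([k1, k2, p1, p2, k3] as OpenCV has them; the pictures are not rectified), "R" (3x3) and "t" (3): a world point X has camera coordinates R X + t. Camera axes: x right, y down, z forward; pixel columns grow to the right and rows downward; lengths in m; the calibration is good to about 2 mm. A picture is of the moment at which its call begins. get_calibration takes no time and is no camera call.
A pose or a line that the arm cannot do raises arm.PlanningError and nothing moves.
- job.hand_in(): hands the job in; it is judged then, once.
The state is a dict: "t": time; "qpos": joint angles; "qvel": joint speeds; "joint_torque": joint torques, N m; "tool_pos": TCP position; "eef_rot": TCP orientation; "ft_force": force on the tool from outside, world axes, zero at the start; "torque": the same for the moment, N m; "grip_width": opening from 0.0 (shut) to 1.0 (fully open); "grasp_force": force on a finger pad.
Only numpy, scipy, OpenCV 4.12 (cv2) and the standard library are available. Lean on these libraries where they do the work, as an engineer would, in place of code of your own. Each camera call takes 0.05 s, during which the arm holds its last target. There are 200 camera calls.

## Task

Swing the teal lid of the cake press open past vertical so that it stays open by itself, lift the round cocoa cake out of the press, and set it down gently, upright, in the middle of the empty plate. The other two plates already have a cake; leave the press open.

Things in the scene. Friction and masses are not known exactly. Their poses are not given: they have to be found in the camera images.
- press_lid (a joint): Angle (rad) of the press's teal lid: 0 shut, 1.57 upright, 1.95 open against its stop. Free hinge: let go below 1.1 it falls shut, above 1.4 it falls open and stays; lifting takes about 1.5 N. The press is an aluminium block, 130 mm across the hinge, 140 mm along it, 30 mm high, fixed; the hollow lid adds 40 mm. Handle side roughly to the robot's right, hinge to its left.
- lid_handle (a point): Middle of the lid's black bar handle, 12 mm thick, 88 mm free between its posts; turns with the lid. Lid shut: 102 mm above the table, 32 mm above the lid's top and 10 mm outside its free edge; z up, y along the bar (parallel to the hinge), x level towards the hinge. The hinge axis passes through [0.140, 0, -0.072] m in this frame. Opening carries the bar up and over to the hinge's far side.
- cake: Rigid round cocoa cake, dark brown, 52 mm diameter, 34 mm high, 50 to 100 g, under the press lid. Origin: centre of its underside, z up. It stands loose in a pocket 57 mm wide, 6 mm deep, in the middle of the press block: underside 24 mm, top 58 mm above the table; 28 mm of it stand above the block, to be gripped from above once the lid is open.
- empty_plate: The empty one of three identical flat round white plates with a blue line, 110 mm diameter, 10 mm thick, flat on top, fixed to the table. Origin: centre of its underside, z up; its top is 10 mm above the table. The other two plates each carry a cake like the one in the press.
There are look-alikes about, which are no part of the job. Leave any orange or purple look-alike of the part that bears press_lid alone.

How it is judged:
On the way, in this order (a step that is already met when the one before it is completed fails the run):
1. the lid is swung open past vertical (beyond 1.6 rad) (value of joint press_lid above 1.6 rad), for 0.2 s.
2. the cake is lifted out of its pocket (underside more than 34 mm above the table, at least 10 mm up) (height (world z) of cake above 0.034 m), for 0.1 s.
At the end, for the whole second after the job is handed in: The lid stands open by itself beyond 1.6 rad; the cake stands still and upright (within 10 degrees, right way up) on the empty plate, its centre within 20 mm of the plate's centre, released (value of joint press_lid above 1.6 rad and horizontal distance between cake and empty_plate below 0.02 m and z of cake in the frame of empty_plate between 0.007 and 0.014 m and angle between cake's own z axis and vertical below 0.17 rad and linear speed of cake below 0.02 m/s); the robot touches nothing.
It fails at once if the cake is let go more than 15 mm above the plate (contact force between the fingers and cake below 0.05 N and z of cake in the frame of empty_plate above 0.025 m and horizontal distance between cake and empty_plate below 0.055 m).
It also fails if it takes over 58 s, if anything falls off the work surface, if the arm or the gripper's body presses on something with over 40 N, if the wrist force passes 120 N, or if a joint passes its speed limit or range.

## Working session

There is one attempt and no reset: what is moved stays moved. The work goes in short steps, each a Python script; the robot and the scene stay as the last script left them, time stands still between calls to the robot, and variables do not carry over. Pictures are saved under pics/ and viewed, at most 10 in all, crops included, and the job is handed in when it is done.

```bash
mkdir -p pics
python3 - <<'E'
from plant import arm, viewer
import cv2,numpy as np
for n in("scene","top"):
    f=viewer.grab_frame(n); cv2.imwrite(f"pics/{n}0.png",f[...,::-1]); c=viewer.get_calibration(n); print(n,c)
o=arm.get_obs(); print(o['t'],o['tool_pos'],o['eef_rot'])
E
```

```text
scene {'fovy': 52.568407395910725, 'cx': 254.44861600668037, 'cy': 193.05586709881138, 'distortion': array([-0.0220485,  0.       ,  0.       ,  0.       ,  0.       ]), 'R': array([[ 0.59711768,  0.80212715,  0.0065203 ],
       [ 0.59558422, -0.43788917, -0.67344822],
       [-0.53733594,  0.40601123, -0.73920564]]), 't': array([-0.26440395, -0.22908042,  1.27707882])}
top {'fovy': 47.77838949573045, 'cx': 252.01676331499925, 'cy': 194.89099677716908, 'distortion': array([-0.05547428,  0.        ,  0.        ,  0.        ,  0.        ]), 'R': array([[-0.00969574, -0.99976512, -0.01938282],
       [-0.98852939,  0.01250477, -0.15051006],
       [ 0.15071709,  0.01770118, -0.98841845]]), 't': array([-0.00637821,  0.48020952,  0.95978889])}
0.1 [0.25937631 0.59555675 0.23051707] [-1.16680103e-04  2.03946120e-01  9.78981845e-01 -7.16593733e-04]
```

View pics/scene0.png

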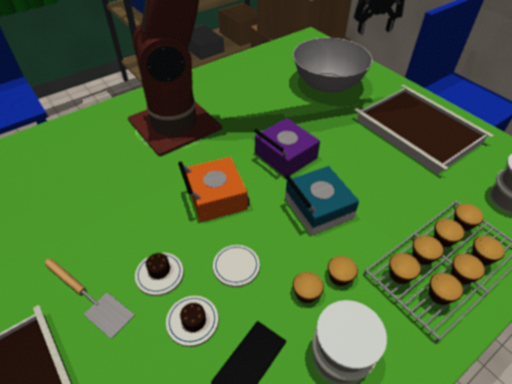

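View pics/top0.png

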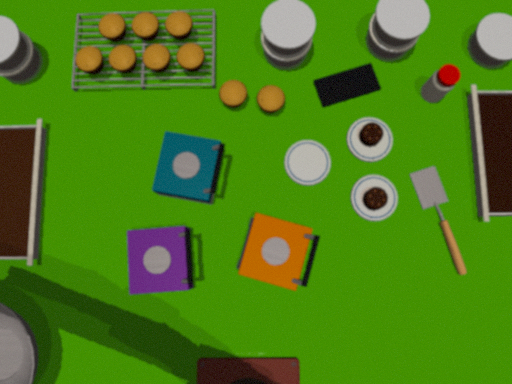

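Candidates for the press, scene / top pixel: teal (322,198)/(188,166), orange (215,190)/(276,250), purple (287,145)/(157,260). I choose teal. Candidates for the plate: (236,265)/(308,162) is empty; (159,272)/(370,138) and (192,320)/(375,198) carry cakes. I choose the empty one. Next is a close crop to check this, with masks.

```bash
cat > h.py <<'E'
import cv2,numpy as np
from plant import viewer
def cal(n):
    c=viewer.get_calibration(n); f=192/np.tan(np.radians(c['fovy'])/2)
    return np.array([[f,0,c['cx']],[0,f,c['cy']],[0,0,1]]),np.array(c['distortion']),np.array(c['R']),np.array(c['t'])
def cast(n,p,z):
    K,d,R,t=cal(n); u=cv2.undistortPoints(np.array(p,float).reshape(-1,1,2),K,d).reshape(-1,2)
    D=np.c_[u,np.ones(len(u))]@R; C=-R.T@t
    return C+D*((z-C[2])/D[:,2])[:,None]
def proj(n,X):
    K,d,R,t=cal(n); return cv2.projectPoints(np.array(X,float).reshape(-1,1,3),cv2.Rodrigues(R)[0],t,K,d)[0].reshape(-1,2)
def big(m,near):
    cs,_=cv2.findContours(m.astype(np.uint8),0,cv2.CHAIN_APPROX_NONE)
    cs=[c for c in cs if cv2.contourArea(c)>60]
    return min(cs,key=lambda c:np.hypot(*(c.reshape(-1,2).mean(0)-near)))
E
python3 - <<'E'
from h import *
for n,pl,pr in(("top",(308,162),(188,166)),("scene",(236,265),(322,198))):
    im=cv2.imread(f"pics/{n}0.png"); h=cv2.cvtColor(im,cv2.COLOR_BGR2HSV)
    w=(h[...,1]<130)&(h[...,2]>60)
    c=big(w,pl); e=cv2.fitEllipse(c); print(n,"plate",e,cast(n,[e[0]],.01)[0])
    X=cast(n,c.reshape(-1,2),.01); print(" circ",cv2.minEnclosingCircle(X[:,:2].astype(np.float32)))
    c=big(w,pr); e=cv2.fitEllipse(c); print(" disc",e,cast(n,[e[0]],.07)[0])
    t=(h[...,0]>80)&(h[...,0]<108)&(h[...,1]>120)&(h[...,2]>30)
    c=big(t,pr); X=cast(n,c.reshape(-1,2),.07)
    r=cv2.minAreaRect(X[:,:2].astype(np.float32)*1000); print(" teal",r)
    print(" poly",cv2.approxPolyDP(cv2.convexHull(c),4,True).reshape(-1,2).tolist())
im=[]
for n,(x,y) in(("top",(130,120)),("scene",(270,150))):
    im.append(cv2.resize(cv2.imread(f"pics/{n}0.png")[y:y+100,x:x+110],None,fx=3.6,fy=3.6,interpolation=cv2.INTER_CUBIC))
im=cv2.convertScaleAbs(np.hstack(im),alpha=1.6); cv2.imwrite("pics/crop.png",im)
E
```

```text
top plate ((307.0550231933594, 162.17674255371094), (45.500431060791016, 46.681583404541016), 112.57939147949219) [ 0.56132599 -0.14323094  0.01      ]
 circ ((0.5618836283683777, -0.14334341883659363), 0.05689167603850365)
 disc ((185.76300048828125, 164.73890686035156), (27.02834129333496, 28.117076873779297), 61.25498962402344) [0.5455767 0.1362941 0.07     ]
 teal ((542.6416625976562, 133.84567260742188), (132.5147247314453, 141.2967071533203), 78.97550201416016)
 poly [[166, 132], [219, 141], [209, 201], [153, 189]]
scene plate ((235.81796264648438, 265.15093994140625), (42.08304214477539, 47.465579986572266), 83.59599304199219) [ 0.56884924 -0.14796572  0.01      ]
 circ ((0.5671313405036926, -0.14626243710517883), 0.05791710689663887)
 disc ((321.88616943359375, 189.57606506347656), (18.394737243652344, 24.826129913330078), 101.39241027832031) [0.54785628 0.13451038 0.07      ]
 teal ((557.4656982421875, 122.17816162109375), (144.81744384765625, 158.14364624023438), 79.0052490234375)
 poly [[329, 167], [357, 203], [354, 210], [313, 226], [287, 191], [287, 183]]
```

View pics/crop.png

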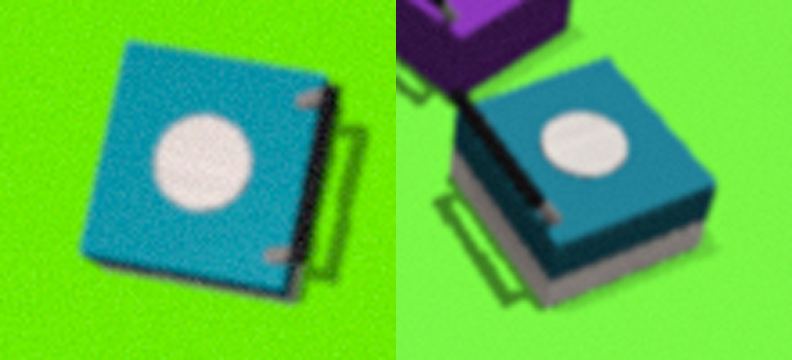

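The crop confirms the teal press, shut. In the top view its bar handle runs along the right edge, from about (222,143) to (213,192). The disc at (186,165) marks the lid centre. Next I measure the bar and plan the push.

```bash
cat > geo.py <<'E'
from h import *
from scipy.spatial.transform import Rotation as Ro
def frame(yaw):  # u: level towards hinge, v: along bar
    return np.array([np.sin(yaw),np.cos(yaw),0]),np.array([np.cos(yaw),-np.sin(yaw),0])
def quat(z,y):
    z=z/np.linalg.norm(z); q=Ro.from_matrix(np.c_[np.cross(y,z),y,z]).as_quat(); return [q[3],*q[:3]]
E
python3 - <<'E'
from geo import *
from plant import kin
im=cv2.imread("pics/top0.png"); h=cv2.cvtColor(im,cv2.COLOR_BGR2HSV)
m=np.zeros(h.shape[:2],bool); m[138:206,205:228]=(im.max(2)<45)[138:206,205:228]
c=big(m,(217,168)); p=np.argwhere(m)[:,::-1]
l=cv2.minAreaRect(c); print("bar px",l)
X=cast("top",cv2.boxPoints(l),.102); print(np.round(X,3),X.mean(0))
t=(h[...,0]>80)&(h[...,0]<108)&(h[...,1]>120)&(h[...,2]>30)
P=cast("top",[[128/3.6+130,40/3.6+120],[328/3.6+130,78/3.6+120],[82/3.6+130,252/3.6+120],[288/3.6+130,292/3.6+120]],.07)
print(P,P.mean(0)); 
for a,b in((0,1),(2,3)): e=P[a]-P[b]; print("yaw",np.degrees(np.arctan2(e[0],e[1])),np.linalg.norm(e))
for a,b in((0,2),(1,3)): e=P[a]-P[b]; print("yaw",np.degrees(np.arctan2(-e[1],e[0])),np.linalg.norm(e))
yaw=np.radians(11);u,v=frame(yaw);B=np.array([.5467,.1354,.102])-.075*u
print("bar pred",B,proj("top",[B,B+.044*v,B-.044*v]),proj("scene",[B,B+.044*v,B-.044*v]))
for s in(1,-1):
  for a in(45,20,0):
    d=u*np.sin(np.radians(a))-np.array([0,0,np.cos(np.radians(a))]); print(s,a,kin.ik(B-.02*u,quat(d,s*v)))
E
```

```text
bar px ((216.8180389404297, 169.16732788085938), (4.2083210945129395, 50.98971176147461), 11.560131072998047)
[[0.474 0.078 0.102]
 [0.584 0.056 0.102]
 [0.582 0.047 0.102]
 [0.472 0.069 0.102]] [0.52798458 0.06279886 0.102     ]
[[0.62501743 0.18399696 0.07      ]
 [0.59790972 0.05655048 0.07      ]
 [0.48885891 0.20982722 0.07      ]
 [0.46218252 0.08106562 0.07      ]] [0.54349214 0.13286007 0.07      ]
yaw 12.007795029950419 0.13029747847015125
yaw 11.704752749110725 0.1314959242581992
yaw 10.741777158336651 0.1385869543269883
yaw 10.238417363996074 0.1379233949477658
bar pred [0.53238933 0.06177796 0.102     ] [[217.33169016 166.94574869]
 [221.22541682 147.56256784]
 [213.39122068 186.60905072]] [[297.29818075 189.85751732]
 [306.64090731 202.26368183]
 [288.46499576 178.13186516]]
1 45 [-0.55603645  0.59498227  1.09588465  2.03933278 -1.23815045  1.51515257
  0.92379978]
1 20 [-0.70217284  0.25657826  0.87701976  2.00638488 -0.63882694  1.05472655
  0.31281826]
1 0 [-0.72136656  0.22552802  0.63117147  1.93554268 -0.15470232  1.02822501
 -0.21400337]
-1 45 [-0.62237863  0.6996718   1.21503092  2.04121794 -1.30830157  1.61769349
 -2.17853808]
-1 20 [-1.02199111  0.56157346  1.38230947  2.01477251 -0.95477323  1.27350374
 -2.56454606]
-1 0 [ 0.75864313  0.40316456 -1.09021335  1.86776899  0.39841562  1.11230137
  2.46890949]
```

```bash
cat > push.py <<'E'
from geo import *
u,v=frame(np.radians(11)); Z=np.array([0,0,1.]); B0=np.array([.530,.0625,.102])
H=B0+.14*u-.072*Z; r=np.hypot(.14,.072); phi0=np.arctan2(.072,-.14)
def bar(th): return H+r*(np.cos(phi0-th)*u+np.sin(phi0-th)*Z)
def pose(th,gap=0.,L=.012,a=None):
    a=np.radians(45)*max(0,1-th/1.4) if a is None else a
    d=np.sin(a)*u-np.cos(a)*Z; n=np.cos(a)*u+np.sin(a)*Z
    return bar(th)-n*(.017+gap)+d*L, quat(d,v)
E
python3 - <<'E'
from push import *
from plant import arm,kin,grab
for th in np.arange(0,1.61,.2): print(th,*np.round(pose(th)[0],3),kin.ik(*pose(th)) is not None)
grab(20)
p,q=pose(0,.02,-.12); arm.reach(p,q)
p,q=pose(0,.015,.012); arm.servo_line(p,q,feed=.15)
o=arm.get_obs(); print(o['t'],o['tool_pos'],o['ft_force'])
im=[]
for n,(x,y) in(("top",(130,100)),("scene",(240,120))):
    im.append(cv2.resize(viewer.grab_frame(n)[y:y+130,x:x+130,::-1],None,fx=3,fy=3))
cv2.imwrite("pics/pre.png",cv2.convertScaleAbs(np.hstack(im),alpha=1.5))
E
```

```text
0.0 0.529 0.059 0.081 True
0.2 0.532 0.074 0.108 True
0.4 0.536 0.093 0.132 True
0.6000000000000001 0.54 0.116 0.15 True
0.8 0.546 0.143 0.164 True
1.0 0.551 0.171 0.171 True
1.2000000000000002 0.557 0.201 0.173 True
1.4000000000000001 0.562 0.23 0.168 True
1.6 0.568 0.258 0.156 True
4.4 [0.52766654 0.0477392  0.07136871] [ 0.276716   -0.49729244 -0.56760853]
```

View pics/pre.png

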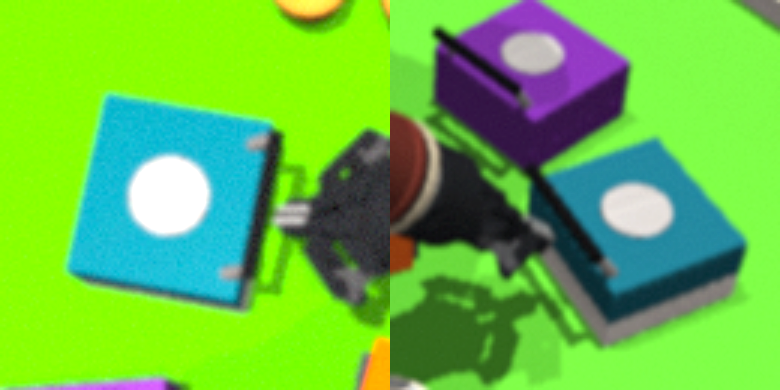

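The closed fingertips sit just outside and below the bar, mid-length (top crop about (290,213)), with no contact. I push along the arc.

Run:
```python
from push import *
from plant import arm
for th in [0,.15,.3,.5,.7,.9,1.1,1.3,1.5,1.6]:
    p,q=pose(th); hit=arm.servo_line(p,q,feed=.1,contact_N=25)
    o=arm.get_obs(); print(th,round(o['t'],1),hit,np.round(o['tool_pos']-p,3),np.round(o['ft_force'],1))
    if hit: break
im=[]
for n,(x,y) in(("top",(100,80)),("scene",(240,70))):
    im.append(cv2.resize(viewer.grab_frame(n)[y:y+160,x:x+160,::-1],None,fx=2.5,fy=2.5))
cv2.imwrite("pics/open.png",cv2.convertScaleAbs(np.hstack(im),alpha=1.5))
```

```text
0 4.8 False [ 0.    -0.     0.001] [ 0.6 -0.7 -0.9]
0.15 5.2 False [0. 0. 0.] [ 1.  -1.2 -1.1]
0.3 5.6 False [-0.    -0.    -0.001] [ 0.2 -0.6 -1. ]
0.5 6.0 False [-0.001 -0.001 -0.001] [ 0.2 -0.4 -1.4]
0.7 6.5 False [-0.001 -0.001 -0.001] [-0.7 -1.5 -1. ]
0.9 6.9 False [-0.001 -0.001 -0.001] [-0.2 -1.2 -0.7]
1.1 7.4 False [-0.    -0.001 -0.001] [-0.  -0.2 -0.1]
1.3 7.8 False [-0.    -0.001 -0.   ] [-0.8  0.   0.8]
1.5 8.3 False [ 0.    -0.001 -0.   ] [-0.3 -0.2  0.1]
1.6 8.6 False [-0.  0. -0.] [-0.7 -0.2  0.1]
```

View pics/open.png

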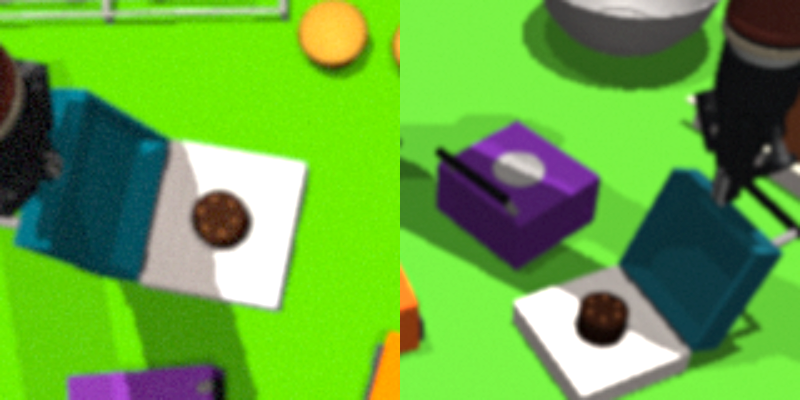

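The lid is open. In the top crop it leans left, with the cake showing at (220,218), which is (188,167) in the full picture. I retreat upward and measure the cake.

Run:
```python
from push import *
from plant import arm,kin,open_jaws
p=np.array(arm.get_obs()['tool_pos']); print(arm.servo_line(p+[0,0,.1],feed=.15,contact_N=15)); open_jaws()
p=np.array([.545,.134,.0]); 
arm.reach(p+[-.1,-.25,.25],quat(-Z,v)); print(arm.get_obs()['t'])
for n,g in(("top",(188,167)),("scene",(321,197))):
    f=viewer.grab_frame(n)[...,::-1].copy(); cv2.imwrite(f"pics/{n}2.png",f)
    h=cv2.cvtColor(f,cv2.COLOR_BGR2HSV); m=(h[...,0]<20)&(h[...,1]>90)&(h[...,2]<150)
    m=cv2.morphologyEx(m.astype(np.uint8),cv2.MORPH_CLOSE,np.ones((3,3)))
    c=big(m,g); e=cv2.fitEllipse(c); print(n,e,cast(n,[e[0]],.05),cv2.boundingRect(c),cv2.contourArea(c))
    print(" expect",proj(n,[p+[0,0,.058],p+[0,0,.03]]))
    b=(h[...,1]<100)&(h[...,2]>80)
    c=cv2.convexHull(big(b,g)); P=cv2.approxPolyDP(c,3,True).reshape(-1,2); X=cast(n,P,.03); print(np.round(X[:,:2],3).tolist(), cv2.minAreaRect((cast(n,c.reshape(-1,2),.03)[:,:2]*1000).astype(np.float32)))
for s in(1,-1): print(kin.ik(p+[0,0,.03],quat(-Z,s*v)),kin.ik([.565,-.1445,.02],quat(-Z,s*v)))
```

```text
False
11.75
top ((187.83544921875, 167.23309326171875), (18.79488754272461, 20.94805908203125), 134.9680938720703) [[0.5441737 0.1349035 0.05     ]] (178, 157, 21, 21) 306.5
 expect [[187.65459196 166.12400178]
 [189.6343887  168.70343541]]
[[0.625, 0.189], [0.599, 0.058], [0.463, 0.083], [0.488, 0.214]] ((544.3211669921875, 135.71298217773438), (136.89739990234375, 144.23583984375), 78.78670501708984)
scene ((320.32562255859375, 196.97402954101562), (17.393220901489258, 18.895465850830078), 12.474430084228516) [[0.55243185 0.12840671 0.05      ]] (312, 188, 18, 19) 255.0
 expect [[320.34194947 192.18809105]
 [318.93177116 199.41314007]]
[[0.63, 0.183], [0.641, 0.165], [0.616, 0.042], [0.489, 0.066], [0.469, 0.082], [0.492, 0.214]] ((554.3216552734375, 127.27296447753906), (147.072509765625, 158.87127685546875), 78.8612060546875)
[-1.00719744  0.46667205  0.8425525   1.92426781 -0.4289553   0.93964317
 -0.14945529] [-0.63174159  0.64898566  1.05780829  1.88123811 -0.66756339  1.017124
  0.52458179]
[ 0.54619648  0.61538055 -1.09474817  1.84998487  0.62441128  1.07091156
  2.1556502 ] [-0.76446311  0.94936439  1.37337846  1.88536351 -1.00679645  1.23260693
 -2.37510264]
```

Run:
```python
from push import *
from plant import arm,grab
p=np.array([.545,.135,0]); q=quat(-Z,v)
arm.reach(p+[0,0,.2],q); print(arm.servo_line(p+[0,0,.031],q,feed=.08,contact_N=8))
o=arm.get_obs(); print(o['tool_pos'],o['ft_force'],o['grip_width'])
grab(30); o=arm.get_obs(); print(o['t'],o['tool_pos'],o['ft_force'],o['grip_width'],o['grasp_force'])
arm.servo_line(p+[0,0,.18],q,feed=.08); o=arm.get_obs(); print(o['t'],o['tool_pos'],o['ft_force'],o['grip_width'],o['grasp_force'])
im=[]
for n,(x,y) in(("top",(100,80)),("scene",(240,70))):
    im.append(cv2.resize(viewer.grab_frame(n)[y:y+160,x:x+160,::-1],None,fx=2.5,fy=2.5))
cv2.imwrite("pics/lift.png",cv2.convertScaleAbs(np.hstack(im),alpha=1.5))
```

```text
False
[0.54519538 0.1350869  0.03128198] [ 0.25963506 -0.56251664 -0.19673211] 0.9995596149039242
15.6 [0.54513447 0.13504402 0.03139934] [-2.08951734 -0.59432998  6.51047949] 0.5975629584313737 30.983974246191792
17.6167 [0.54481164 0.13497253 0.17964792] [-0.18151289  0.40864371 -0.71029251] 0.5941643883004717 31.315780919976532
```

View pics/lift.png

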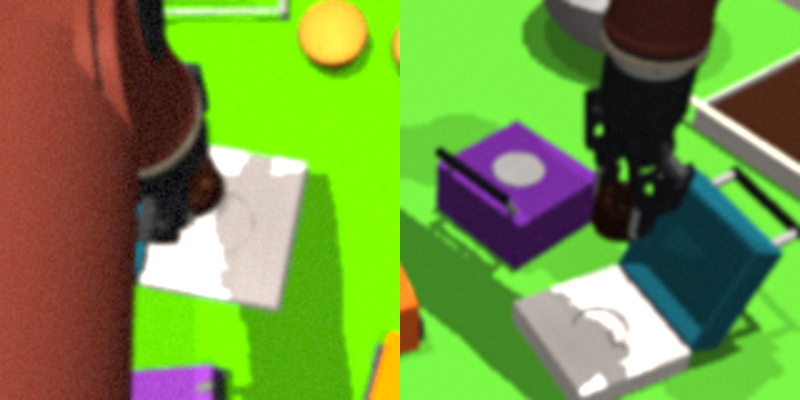

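The cake is held: scene crop (612,215), pocket empty at (600,322), lid still open. I carry it over and place it.

Run:
```python
from push import *
from plant import arm,grab
p=np.array([.564,-.1445,0]); q=quat(-Z,v)
arm.servo_line(p+[0,0,.18],q,feed=.12)
arm.servo_line(p+[0,0,.045],q,feed=.08); arm.hold(.3)
o=arm.get_obs(); print(o['t'],o['tool_pos'],o['ft_force'],o['grip_width'],o['grasp_force'])
print(arm.servo_line(p+[0,0,.0165],q,feed=.015,contact_N=2.5)); o=arm.get_obs(); print(o['t'],o['tool_pos'],o['ft_force'])
f=viewer.grab_frame("scene"); cv2.imwrite("pics/place.png",cv2.resize(cv2.convertScaleAbs(f[180:330,130:330,::-1],alpha=1.5),None,fx=3.5,fy=3.5))
```

```text
22.3333 [ 0.564079   -0.14445812  0.04510828] [-0.626234   -0.17455438 -0.50290208] 0.5971000228063716 31.31632497708779
True
24.0167 [ 0.5639896  -0.14449013  0.0174308 ] [-0.86294356  0.45209112  5.7349666 ]
```

View pics/place.png

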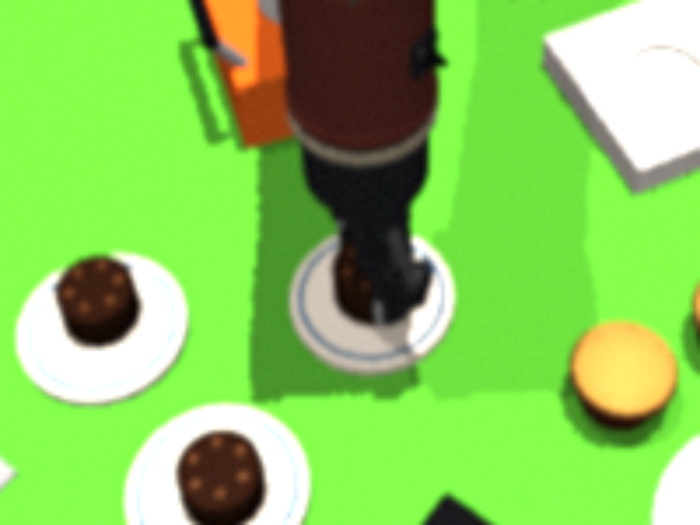

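The cake touches the plate at TCP z 0.0174 (expected about 0.017) and sits mid-plate at crop (370,290). I release it, retreat and check.

Run:
```python
from push import *
from plant import arm,open_jaws
open_jaws(); arm.hold(.3)
p=np.array(arm.get_obs()['tool_pos']); arm.servo_line(p+[0,0,.16],feed=.08)
arm.reach(p+[-.1,.0,.25],quat(-Z,v)); arm.hold(.5)
o=arm.get_obs(); print(o['t'],o['tool_pos'],o['ft_force'])
im=[]
for n,(x,y) in(("top",(110,70)),("scene",(180,120))):
    f=viewer.grab_frame(n)[...,::-1]; im.append(cv2.resize(f[y:y+190,x:x+250],None,fx=1.6,fy=1.6))
    print(n,proj(n,[[.564,-.1445,.027],[.564,-.1445,.01]]))
cv2.imwrite("pics/end.png",cv2.convertScaleAbs(np.hstack(im),alpha=1.5))
```

```text
28.2583 [ 0.46330749 -0.14444259  0.26667198] [-0.46804214  0.52445319 -0.4003773 ]
top [[308.32893033 159.42660444]
 [307.55385919 161.07482396]]
scene [[235.63558356 258.96994412]
 [235.84998622 262.95069321]]
```

View pics/end.png

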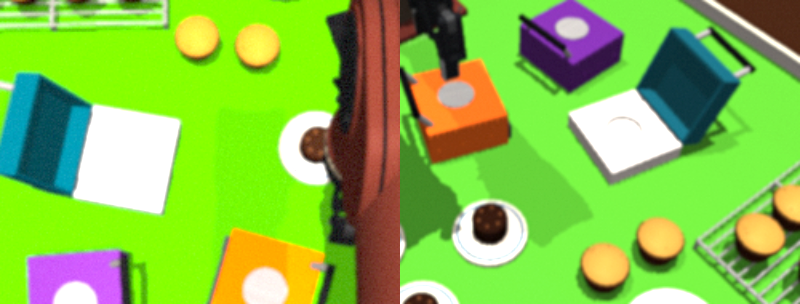

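The cake stands upright and free mid-plate (scene crop (490,222)), and the lid is open at (690,85).

```bash
python3 -c "
from plant import job
print(job.hand_in())"
```

```text
the job is handed in; nothing more can be done
None
```

The job is handed in (no verdict returned): the teal lid stands open by itself and the cocoa cake stands upright, released, in the middle of the formerly empty plate, at about 28 s of the 58 s allowed.

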